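# Bar the lens carrier and hold it out over the rinse basin

## Task

Three polished lenses are due for their rinse: lay the long retaining bar (not the short one) into both forks of the lens carrier, right way up with its black lug on top, and let go of it. Then slide the carrier, flat on the dark grey deck, out over the basin until its scribed line lies over the deck's edge, square with that edge. There it would tip into the basin by itself, so finish while still holding it, level and down on the deck; the lenses stay in their cells and everything else is left where it is.

Things in the scene. Friction and masses are not known exactly. Their poses are not given: they have to be found in the camera images.
- station: Fixed rinse station: dark grey plastic drain deck 340 long x 130 wide, its top 60 mm above the table, on a low steel stand. Origin: on the table (z = 0) straight below the middle of the deck's end edge over the basin. x points outward from that edge over the basin (the slide direction), z up; the deck covers x = -340 to 0 mm, y = -65 to 65 mm.
- basin: Shallow open steel basin fixed to the station, same origin and axes: x = 7 to 307 mm, y = -90 to 90 mm, rim 45 mm above the table. A bent rinse pipe stands beyond it at x = 345 mm, y = 0, 270 mm high, its spray head back at x = 205 mm, y = 0, 200 mm above the table: keep clear of it.
- carrier: Loose lens carrier flat on the deck: aluminium plate 320 x 50 x 6 mm, 0.27 to 0.43 kg, sliding by plain friction. Origin: on its underside below the scribed line; x towards the lens end (outward), z up; plate from x = -125 to 195 mm. Lens cells centred at x = 69, 111, 153 mm, walls up to z = 11 mm. With its line at the deck edge the tail needs about 3 to 6 N downward at the handle.
- carrier_mark (a point): Middle of the scribed line: a black line 2.5 mm wide, right across the carrier's top face, at carrier x = 0, y = 0, z = 6 mm. Axes as the carrier's.
- carrier_handle (a point): Top middle of the carrier's tail handle (carrier x = -85, y = 0, z = 44 mm): an upright black grip block 50 long (carrier x) x 12 thick (y), reaching from here 38 mm down to the plate's top face.
- fork_inner (a point): Middle of the slot floor of the fork nearer the handle (carrier x = 40, y = 0, z = 17 mm). Steel fork 8 mm long (x); slot 22 mm wide (y) with upright walls 10 mm high above its floor, then lips that flare outward, up to 19 mm above the floor and about 37 mm apart there.
- fork_outer (a point): The same for the fork at the lens end (carrier x = 182, y = 0, z = 17 mm).
- bar: Loose long retaining bar: flat steel 180 long (x) x 16 wide (y) x 8 mm thick, about 0.19 kg, lying flat on the table. Origin: middle of its underside, z up. On its middle a black lug 40 long (x) x 12 thick (y), from z = 8 to 32 mm. Home in both forks: origin at carrier x = 111, y = 0, z = 17 mm, length along the carrier (either way round), both ends sticking out past the forks.
- short_bar: Another retaining bar of the same make but only 110 mm long, belonging to a smaller carrier; same section and lug. It may lie where the long bar could lie. Leave alone.
- lens1: Loose clear lens, 34 mm diameter, 8 mm thick, in the carrier's cell at x = 69 mm (top at carrier z = 14 mm). Origin: middle of its underside.
- lens2: The same, in the cell at x = 111 mm.
- lens3: The same, in the cell at x = 153 mm.
- lap: Brass mushroom-shaped polishing lap, 54 mm diameter, 60 mm high, standing on the table; origin under its middle. Leave alone.
- bottle: White bottle, 56 mm diameter, 150 mm high, standing; origin under its middle. Leave alone.
- brush: Hand brush lying on the table; origin about its middle. Leave alone.
- jar: Clear jar with white lid, 70 mm diameter, 85 mm high; origin under its middle. Leave alone.
Not all that is in view belongs to the job. Leave any red look-alike of the bar alone.

How it is judged:
By the outcome, as a careful person would: the job done as asked, in the order asked, and still so for the second after the job is handed in, while the arm keeps its last pose, push and grip.
It also fails if it takes over 51 s, if anything falls off the work surface, if the arm or the gripper's body presses on something with over 40 N, if the wrist force passes 120 N, or if a joint passes its speed limit or range.

## Robot

A 6-joint arm with a two-finger parallel gripper is mounted at the origin on the work surface. World frame = base frame: x ahead of the robot, y to its left, z up, the work surface at z = 0. Lengths are in m, angles in rad, forces in N, time in s.
With the tool pointing down it reaches from about 0.35 to 0.775 m from the base axis. Payload 5.5 kg.
Tool frame: the origin (TCP) lies where the fingers leave the gripper's body, on its centre line; the fingertips stand 73 mm ahead of it and the grasp point (between the pads) lies 54 mm ahead of it; z points along the fingers, y is the direction in which the jaws open and shut (so a half turn about z gives the same grasp; the last joint's range is limited). The gripper opens to 85 mm and grips with 20 to 120 N. Pads are 22 mm wide; open, the fingers measure 114 mm over their backs; the gripper's body (76 mm by 85 mm) begins 54 mm behind the grasp point. The pads swing forward as they close: fully open they stand 13 mm farther back than shut.
Start: joints at [1.023, 0.313, 0.046, 1.304, 0, 1.431], TCP at [0.228, 0.528, 0.304] pointing down, gripper open.
Joint ranges: [-2.76, 2.76], [-0.86, 1.69], [-1.03, 1.26], [-2.2, 2.34], [-1.47, 1.5], [-3.14, 3.14]. Speed limits (rad/s): [2.57, 2.57, 3.14, 3.14, 3.14, 3.14].

## Interface

Orientations are given as a unit quaternion [w, x, y, z].
In Python, from workcell import env, read_camera, job, cut_out gives the robot as it stands.
- The arm moves only by the tool servo_tool, never from a script. Its argument "deltas" is a list of rows, each an object of numbers: "dx", "dy", "dz": the shift along the world's x, y, z in mm; "rx", "ry", "rz": the turn, a rotation vector about the world's x, y, z in rad; "fingers": the closure, from -1 (fully open) to 1 (shut). A call has 1 to 8 rows; each row shifts and turns the commanded pose from where the row before left it; what a row does not reach is not made up. A row lasts 1/10 s, in which the tool goes at most 50 mm and 8.59 degrees, less where a joint would pass 70% of its speed; a pose out of reach is approached as far as the arm can. A call is refused whole if a number of a shift passes 50 or a number of a turn 0.15, either way. A call with a gripper value outside its range is refused whole. The fingers move at their own pace and stop on an object; "newtons" is the grip in N (left out, the last holds). Time passes only in rows, so rows that do not move let the fingers close. It gives the time, the measured TCP pose, the force and the opening at its end, in the units of the state.
- env.get_state(): the state, without advancing time (a new reading comes with each control period).
- read_camera(name): name is "scene" or "side" or "wrist"; returns a dict with "img" (420x560x3 uint8, red, green, blue), "intrinsics" (3x3 intrinsics, pixels), "extrinsics" (4x4, takes a point from camera to world coordinates); the wrist camera has in their place "hand_eye" (4x4, takes a point from camera to tool coordinates, whose origin is the TCP and whose axes are the flange's). Camera axes: x right, y down, z forward; pixel columns grow to the right and rows downward; lengths in m; the calibration is good to about 2 mm. The wrist camera is an equidistant fisheye: a pixel r from the principal point sees the ray r / f radians off the axis. A picture is of the moment at which its call begins: read the wrist's pose just before it. There is no depth.
- job.hand_in(): hands the job in, once; it reports no verdict.
Trained networks look in the newest picture that a camera, given by its name, has taken for a name from the list of things; names that differ only in an ending like _2 or _b are one class to them, and where a whole thing is asked for, a point or a joint stands for the part that bears it (a point fixed in the world has none). Each returns a list of dicts, best first, with "confidence" (0 to 1); they miss things now and then, are a little off and sometimes report something else, mostly with a low value. They report only what shows in the picture. A call takes as long as a camera call. They do not tell look-alikes from the thing itself.
- cut_out(target, camera): "region" (420x560 bool, what is visible of it) and "extent" ([left, top, right, bottom] in pixels, round what is visible of it).
The state is a dict: "clock": time; "joint_pos": joint angles; "qvel": joint speeds; "tau": joint torques, N m; "tcp_pos": TCP position; "orientation": TCP orientation; "wrist_force": force on the tool from outside, world axes, zero at the start; "ft_torque": the same for the moment, N m; "finger_gap": finger opening in m.
Only numpy, scipy, OpenCV 4.12 (cv2) and the standard library are available. Lean on these libraries where they do the work, as an engineer would, in place of code of your own. Each camera call takes 0.05 s, during which the arm holds its last target. There are 200 camera calls.

## Working session

There is one attempt and no reset: what is moved stays moved. The work goes in short steps, Python scripts to look and compute and a tool call to move; the robot and the scene stay as the last step left them, time stands still between calls to the robot, and variables do not carry over. Pictures are saved under pics/ and viewed, about 8 in all and at most 12, crops included, and the job is handed in when it is done.

Besides the shell and the picture viewer there is one more tool, called after "Request:" by a JSON object that holds its "api" and its "payload", one argument or row to a line. servo_tool: Moves the arm, as the interface text tells. Its arguments: {"type":"object","properties":{"deltas":{"type":"array"},"newtons":{"type":"number"}},"required":["deltas"]}

```bash
ls; mkdir -p pics; cat > h.py <<'E'
import numpy as np, cv2
from scipy.spatial.transform import Rotation as R
from workcell import env, read_camera, job, cut_out
def tool():
    s=env.get_state(); q=s["orientation"]; T=np.eye(4); T[:3,:3]=R.from_quat([q[1],q[2],q[3],q[0]]).as_matrix(); T[:3,3]=s["tcp_pos"]; return T
def ray(c,uv,T=None):
    K=c["intrinsics"]; x=(uv[0]-K[0,2])/K[0,0]; y=(uv[1]-K[1,2])/K[1,1]
    if T is not None:
        r=np.hypot(x,y); d=np.array([x/r*np.sin(r),y/r*np.sin(r),np.cos(r)]) if r>1e-9 else np.array([0,0,1.]); E=T@c["hand_eye"]
    else: d=np.array([x,y,1.]); E=c["extrinsics"]
    return E[:3,3],E[:3,:3]@d
def atz(c,uv,z,T=None):
    o,d=ray(c,uv,T); return o+d*(z-o[2])/d[2]
def proj(c,P,T=None):
    E=c["extrinsics"] if T is None else T@c["hand_eye"]; p=np.linalg.inv(E)@np.append(P,1); K=c["intrinsics"]
    if T is None: x,y=p[:2]/p[2]
    else:
        r=np.hypot(p[0],p[1]); th=np.arctan2(r,p[2]); x,y=p[:2]/r*th
    return np.array([K[0,0]*x+K[0,2],K[1,1]*y+K[1,2]])
def cen(reg): 
    v,u=np.nonzero(reg); return np.array([u.mean(),v.mean()])
def save(c,n): cv2.imwrite("pics/"+n,c["img"][:,:,::-1])
E
python3 - <<'E'
from h import *
s=env.get_state(); print(s)
for n in ("scene","side","wrist"):
    c=read_camera(n); T=tool() if n=="wrist" else None
    save(c,n+"0.png"); print(n,c["intrinsics"].tolist(), (c["extrinsics"] if T is None else c["hand_eye"]).round(4).tolist())
    for t in ["bar","short_bar","carrier","carrier_mark","carrier_handle","fork_inner","fork_outer","station","lap","bottle","jar","brush"]:
        for d in cut_out(t,n)[:3]:
            print(t,round(d["confidence"],2),np.round(d["extent"]),cen(d["region"]).round(1),atz(c,cen(d["region"]),.0,T)[:2].round(3))
a=[cv2.imread(f"pics/{n}0.png") for n in("scene","side")]
E
```

```text
pics
{'clock': 0.0, 'joint_pos': array([1.02340466e+00, 3.13997976e-01, 4.49792058e-02, 1.30360270e+00,
       2.69684114e-05, 1.43116903e+00]), 'qvel': array([-0.00082539,  0.00134914, -0.00017118, -0.00025026,  0.00108358,
        0.00018235]), 'tau': array([ 1.48766694e-04, -4.80624783e+01,  2.98534513e+01,  1.92823517e-02,
       -2.02957240e-04,  8.97252363e-06]), 'tcp_pos': array([0.22783867, 0.5275203 , 0.30301023]), 'orientation': array([-3.20044042e-04,  2.02472551e-01,  9.79287513e-01, -8.54714521e-04]), 'wrist_force': array([ 0.53375929, -0.63511353, -0.83692821]), 'ft_torque': array([-0.0374379 ,  0.04823571,  0.01661634]), 'finger_gap': 0.08542411289059036}
scene [[399.8734848767309, 0.0, 271.7856349046288], [0.0, 399.8734848767309, 209.83777166982821], [0.0, 0.0, 1.0]] [[-0.3573, 0.7983, -0.4848, 0.9627], [0.934, 0.3092, -0.1792, 0.1962], [0.0069, -0.5169, -0.856, 0.8368], [0.0, 0.0, 0.0, 1.0]]
bar 0.8 [396. 175. 468. 215.] [431.5 192.3] [0.295 0.378]
bar 0.7 [397. 234. 471. 284.] [433.8 258.8] [0.477 0.412]
bar 0.62 [271. 161. 284. 176.] [274.5 167.9] [ 0.367 -0.018]
s
[... 1895 characters left out ...]
253.4] [ 0.729 -0.325]
jar 0.35 [202. 199. 306. 256.] [245.9 225.7] [0.444 0.101]
brush 0.75 [230. 144. 269. 170.] [248.6 154.9] [0.697 0.398]
wrist [[325.19226210127806, 0.0, 274.91438962116155], [0.0, 325.19226210127806, 206.4432225426547], [0.0, 0.0, 1.0]] [[0.0004, -0.9579, -0.287, 0.0738], [1.0, 0.0004, 0.0001, -0.0019], [0.0, -0.287, 0.9579, -0.0703], [0.0, 0.0, 0.0, 1.0]]
bar 0.62 [128. 263. 261. 286.] [205.8 273.3] [0.311 0.391]
carrier_handle 0.62 [104. 372. 114. 378.] [106.7 374.2] [0.434 0.104]
fork_outer 0.4 [103. 370. 112. 377.] [106.6 374.7] [0.435 0.103]
station 0.88 [  0. 358. 141. 416.] [ 88.6 386.2] [0.455 0.031]
bottle 0.52 [102. 373. 110. 378.] [106.8 374.6] [0.435 0.104]
```

View pics/scene0.png

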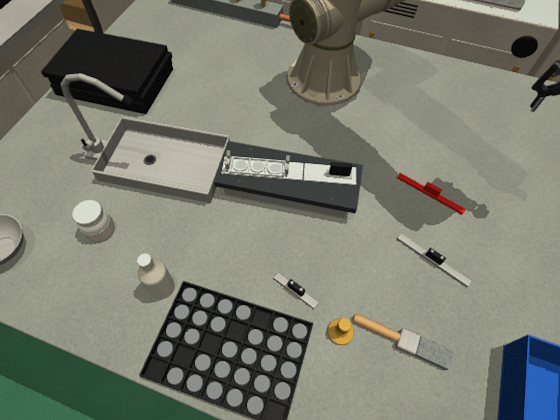

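View pics/wrist0.png

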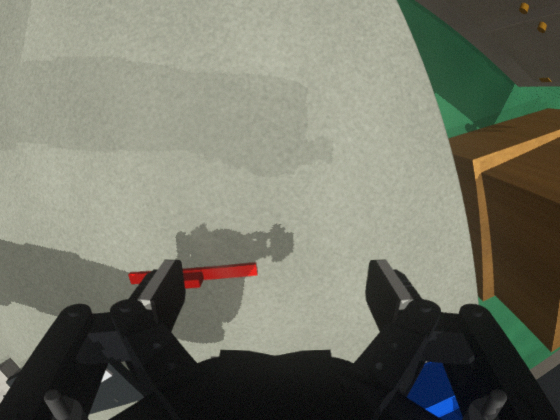

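The scene picture shows the long bar at about (434,259), red look-alike (431,192), short bar (296,289), the carrier on the deck with its handle at (340,170) and the mark near (303,172). Basin is towards -y. The wrist view only shows the red bar.

```bash
python3 - <<'E'
from h import *
for n in ("scene","side"):
    c=read_camera(n)
    d=[d for d in cut_out("bar",n) if (c["img"][d["region"]].mean(0)@[1,-.5,-.5])<30]
    for q in d[:2]:
        v,u=np.nonzero(q["region"]); P=np.array([atz(c,p,.004)[:2] for p in zip(u,v)]); m=P.mean(0)
        w,V=np.linalg.eigh(np.cov(P.T)); a=V[:,1]; t=(P-m)@a; e0,e1=m+a*t.min(),m+a*t.max()
        print(n,"bar",q["confidence"],m.round(3),((e0+e1)/2).round(4),np.degrees(np.arctan2(a[1],a[0])).round(1),(t.max()-t.min()).round(3))
    for t in ["carrier","station"]:
        q=cut_out(t,n)
        if not q: continue
        r=cv2.minAreaRect(np.argwhere(q[0]["region"])[:,::-1].astype(np.float32)); 
        cn,_=cv2.findContours(q[0]["region"].astype(np.uint8),0,2); cn=max(cn,key=cv2.contourArea)
        ap=cv2.approxPolyDP(cn,4,True)[:,0]; print(t,[(p.tolist(),atz(c,p,.066 if t=="carrier" else .06)[:2].round(3).tolist()) for p in ap])
i=cv2.imread("pics/scene0.png"); cv2.imwrite("pics/crop1.png",cv2.resize(i[130:230,200:380],None,fx=4.4,fy=4.4,interpolation=cv2.INTER_CUBIC))
E
```

```text
scene bar 0.75 [0.479 0.409] [0.4783 0.4084] 70.2 0.179
carrier [([221, 170], [0.466, -0.118]), ([354, 182], [0.385, 0.188]), ([349, 163], [0.334, 0.162]), ([290, 162], [0.383, 0.028]), ([287, 156], [0.369, 0.014]), ([277, 161], [0.392, -0.003]), ([281, 170], [0.414, 0.016]), ([270, 174], [0.435, -0.005]), ([267, 165], [0.412, -0.021]), ([273, 160], [0.393, -0.013]), ([261, 159], [0.4, -0.041]), ([265, 167], [0.42, -0.023]), ([253, 171], [0.441, -0.046]), ([253, 158], [0.405, -0.061]), ([231, 156], [0.418, -0.113]), ([228, 150], [0.404, -0.128])]
station [([61, 82], [0.346, -0.666]), ([88, 136], [0.487, -0.481]), ([81, 139], [0.502, -0.491]), ([84, 156], [0.545, -0.453]), ([95, 160], [0.546, -0.42]), ([90, 171], [0.579, -0.412]), ([98, 180], [0.594, -0.38]), ([210, 201], [0.552, -0.107]), ([219, 186], [0.506, -0.106]), ([225, 194], [0.522, -0.083]), ([340, 217], [0.485, 0.183]), ([356, 209], [0.451, 0.211]), ([360, 164], [0.323, 0.188]), ([352, 163], [0.327, 0.169]), ([355, 185], [0.388, 0.192]), ([221, 174], [0.473, -0.116]), ([226, 148], [0.395, -0.138]), ([237, 156], [0.409, -0.10
[... 224 characters left out ...]
132], [0.473, -0.484]), ([68, 83], [0.342, -0.645]), ([92, 83], [0.317, -0.583]), ([126, 105], [0.357, -0.449]), ([131, 98], [0.329, -0.451]), ([81, 73], [0.294, -0.635]), ([67, 74], [0.312, -0.67])]
side bar 0.74 [0.483 0.402] [0.4835 0.4045] 69.8 0.181
carrier [([202, 212], [0.347, 0.176]), ([293, 255], [0.421, -0.125]), ([304, 246], [0.464, -0.122]), ([300, 236], [0.483, -0.089]), ([268, 227], [0.444, -0.003]), ([265, 235], [0.417, -0.021]), ([257, 235], [0.401, -0.006]), ([255, 217], [0.444, 0.054]), ([230, 212], [0.406, 0.12]), ([214, 200], [0.404, 0.197])]
station [([269, 232], [0.437, -0.015]), ([270, 241], [0.416, -0.043]), ([279, 238], [0.441, -0.051]), ([277, 232], [0.453, -0.03])]
```

View pics/crop1.png

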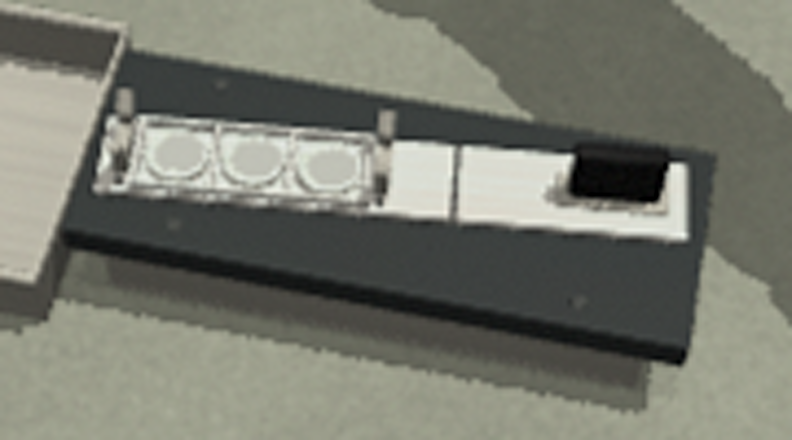

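Request:
{"api": "servo_tool", "payload": {
  "deltas": [
    {"dx": 32,"dy": -15,"dz": -7,"rz": 0.148},
    {"dx": 32,"dy": -15,"dz": -7,"rz": 0.148},
    {"dx": 32,"dy": -15,"dz": -7,"rz": 0.148},
    {"dx": 32,"dy": -15,"dz": -7,"rz": 0.148},
    {"dx": 32,"dy": -15,"dz": -7,"rz": 0.148},
    {"dx": 32,"dy": -15,"dz": -7,"rz": 0.148},
    {"dx": 32,"dy": -15,"dz": -7,"rz": 0.148},
    {"dx": 29,"dy": -16,"dz": -7,"rz": 0.148}
  ]
}}

```text
invalid input at $.deltas[0]: expected keys dx, dy, dz, rx, ry, rz, fingers
```

Request:
{"api": "servo_tool", "payload": {
  "deltas": [
    {"rz": 0.148,"dz": -15},
    {"rz": 0.148,"dz": -15},
    {"rz": 0.15,"dz": -15},
    {}
  ]
}}

```text
invalid input at $.deltas[0]: expected keys dx, dy, dz, rx, ry, rz, fingers
```

```bash
cat > barloc.py <<'E'
from h import *
T=tool(); c=read_camera("wrist"); save(c,"w1.png")
print(T.round(4).tolist())
for q in cut_out("bar","wrist")[:3]:
    v,u=np.nonzero(q["region"]); P=np.array([atz(c,p,.008,T)[:2] for p in zip(u,v)]); m=P.mean(0)
    w,V=np.linalg.eigh(np.cov(P.T)); a=V[:,1]; t=(P-m)@a; e0,e1=m+a*t.min(),m+a*t.max()
    s=(P-m)@V[:,0]
    print(q["confidence"],q["extent"],c["img"][q["region"]].mean(0).round(),m.round(4),((e0+e1)/2).round(4),"ang",np.degrees(np.arctan2(a[1],a[0])).round(1),"len",(t.max()-t.min()).round(3),(s.max()-s.min()).round(3))
E
python3 barloc.py
```

```text
[[-0.918, 0.3966, 0.0, 0.2281], [0.3966, 0.918, 0.0001, 0.5279], [-0.0, 0.0001, -1.0, 0.3039], [0.0, 0.0, 0.0, 1.0]]
0.58 [129.8, 262.9, 260.3, 287.6] [142.  42.  37.] [0.3075 0.3913] [0.3018 0.3714] ang 74.0 len 0.182 0.032
0.29 [101.2, 370.3, 111.0, 378.8] [190. 192. 190.] [0.4294 0.1127] [0.4309 0.1098] ang 116.0 len 0.038 0.011
```

View pics/w1.png

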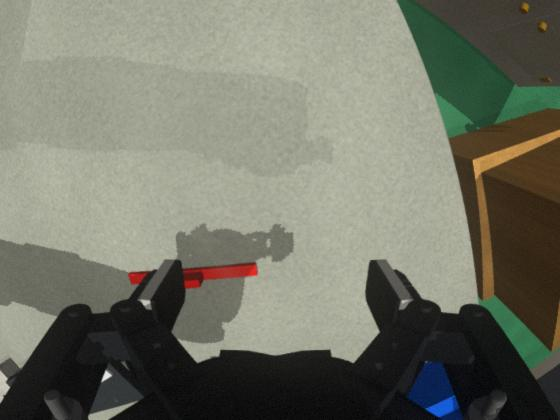

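The move was refused because every row needs all its keys, so the arm has not moved and the picture is unchanged. I'll resend it with full rows.

Request:
{"api": "servo_tool", "payload": {
  "deltas": [
    {"dx": 32,"dy": -15,"dz": -7,"rx": 0,"ry": 0,"rz": 0.148,"fingers": -1},
    {"dx": 32,"dy": -15,"dz": -7,"rx": 0,"ry": 0,"rz": 0.148,"fingers": -1},
    {"dx": 32,"dy": -15,"dz": -7,"rx": 0,"ry": 0,"rz": 0.148,"fingers": -1},
    {"dx": 32,"dy": -15,"dz": -7,"rx": 0,"ry": 0,"rz": 0.148,"fingers": -1},
    {"dx": 32,"dy": -15,"dz": -7,"rx": 0,"ry": 0,"rz": 0.148,"fingers": -1},
    {"dx": 32,"dy": -15,"dz": -7,"rx": 0,"ry": 0,"rz": 0.148,"fingers": -1},
    {"dx": 32,"dy": -15,"dz": -7,"rx": 0,"ry": 0,"rz": 0.148,"fingers": -1},
    {"dx": 29,"dy": -16,"dz": -7,"rx": 0,"ry": 0,"rz": 0.148,"fingers": -1}
  ]
}}

```text
clock: 3.25
tcp_pos: [0.4826, 0.4061, 0.2476]
orientation: [0.0, -0.381, 0.925, 0.0]
wrist_force: [-0.1, 0.9, 0.5]
finger_gap: 0.0854
```

Request:
{"api": "servo_tool", "payload": {
  "deltas": [
    {"dx": 0,"dy": 0,"dz": -15,"rx": 0,"ry": 0,"rz": 0.148,"fingers": -1},
    {"dx": 0,"dy": 0,"dz": -15,"rx": 0,"ry": 0,"rz": 0.148,"fingers": -1},
    {"dx": 0,"dy": 0,"dz": -15,"rx": 0,"ry": 0,"rz": 0.15,"fingers": -1},
    {"dx": 0,"dy": 0,"dz": 0,"rx": 0,"ry": 0,"rz": 0,"fingers": -1}
  ]
}}

```text
clock: 3.65
tcp_pos: [0.4802, 0.406, 0.2005]
orientation: [-0.002, -0.574, 0.819, 0.0]
wrist_force: [-0.2, -0.3, -0.0]
finger_gap: 0.0855
```

```bash
python3 barloc.py
```

```text
[[-0.3415, -0.9399, -0.0038, 0.4802], [-0.9399, 0.3415, -0.0024, 0.406], [0.0035, 0.0027, -1.0, 0.2005], [0.0, 0.0, 0.0, 1.0]]
0.97 [260.6, 96.8, 281.7, 295.7] [168. 165. 156.] [0.4793 0.3995] [0.4818 0.4064] ang 70.0 len 0.179 0.017
0.63 [433.9, 4.6, 472.7, 201.4] [182.  42.  35.] [0.3021 0.3716] [0.302  0.3714] ang 73.4 len 0.18 0.033
```

View pics/w1.png

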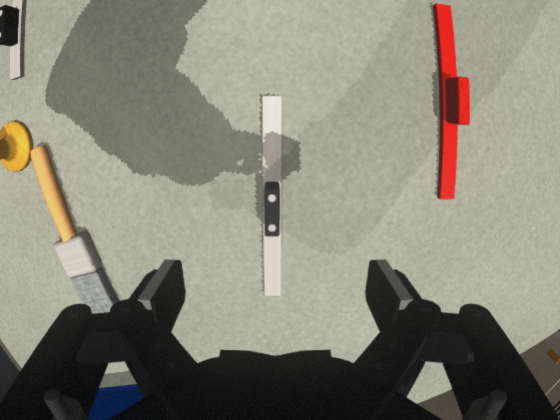

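The picture shows the long bar upright with its black lug at (272,209), centred between the jaws. The red bar is clear at right.

Request:
{"api": "servo_tool", "payload": {
  "deltas": [
    {"dx": 1.5,"dy": 0,"dz": -30,"rx": 0,"ry": 0,"rz": 0,"fingers": -1},
    {"dx": 0,"dy": 0,"dz": -30,"rx": 0,"ry": 0,"rz": 0,"fingers": -1},
    {"dx": 0,"dy": 0,"dz": -30,"rx": 0,"ry": 0,"rz": 0,"fingers": -1},
    {"dx": 0,"dy": 0,"dz": -16,"rx": 0,"ry": 0,"rz": 0,"fingers": -1},
    {"dx": 0,"dy": 0,"dz": -10,"rx": 0,"ry": 0,"rz": 0,"fingers": -1},
    {"dx": 0,"dy": 0,"dz": 0,"rx": 0,"ry": 0,"rz": 0,"fingers": 0.3},
    {"dx": 0,"dy": 0,"dz": 0,"rx": 0,"ry": 0,"rz": 0,"fingers": 1},
    {"dx": 0,"dy": 0,"dz": 0,"rx": 0,"ry": 0,"rz": 0,"fingers": 1}
  ],
  "newtons": 50
}}

```text
clock: 4.55
tcp_pos: [0.4835, 0.4076, 0.0886]
orientation: [0.001, -0.574, 0.819, -0.0]
wrist_force: [0.0, 0.3, 0.4]
finger_gap: 0.0439
```

Request:
{"api": "servo_tool", "payload": {
  "deltas": [
    {"dx": 0,"dy": 0,"dz": 0,"rx": 0,"ry": 0,"rz": 0,"fingers": 1},
    {"dx": 0,"dy": 0,"dz": 0,"rx": 0,"ry": 0,"rz": 0,"fingers": 1},
    {"dx": 0,"dy": 0,"dz": 0,"rx": 0,"ry": 0,"rz": 0,"fingers": 1},
    {"dx": 0,"dy": 0,"dz": 0,"rx": 0,"ry": 0,"rz": 0,"fingers": 1}
  ],
  "newtons": 50
}}

```text
clock: 4.95
tcp_pos: [0.483, 0.4072, 0.0879]
orientation: [0.001, -0.574, 0.819, 0.0]
wrist_force: [-0.9, -0.3, 5.4]
finger_gap: 0.0107
```

Request:
{"api": "servo_tool", "payload": {
  "deltas": [
    {"dx": 0,"dy": 0,"dz": 20,"rx": 0,"ry": 0,"rz": 0,"fingers": 1},
    {"dx": 0,"dy": 0,"dz": 40,"rx": 0,"ry": 0,"rz": 0,"fingers": 1},
    {"dx": 0,"dy": 0,"dz": 45,"rx": 0,"ry": 0,"rz": 0,"fingers": 1},
    {"dx": 0,"dy": -15,"dz": 45,"rx": 0,"ry": 0,"rz": 0,"fingers": 1},
    {"dx": -8,"dy": -30,"dz": 0,"rx": 0,"ry": 0,"rz": 0.05,"fingers": 1},
    {"dx": -8,"dy": -40,"dz": 0,"rx": 0,"ry": 0,"rz": 0.08,"fingers": 1},
    {"dx": -8,"dy": -45,"dz": 0,"rx": 0,"ry": 0,"rz": 0.08,"fingers": 1},
    {"dx": -8,"dy": -45,"dz": 0,"rx": 0,"ry": 0,"rz": 0.08,"fingers": 1}
  ],
  "newtons": 50
}}

```text
clock: 5.75
tcp_pos: [0.4496, 0.2304, 0.2364]
orientation: [-0.0, -0.688, 0.726, 0.0]
wrist_force: [0.3, -0.3, -1.0]
finger_gap: 0.0102
```

Request:
{"api": "servo_tool", "payload": {
  "deltas": [
    {"dx": -8,"dy": -45,"dz": 0,"rx": 0,"ry": 0,"rz": 0.08,"fingers": 1},
    {"dx": -8,"dy": -45,"dz": 0,"rx": 0,"ry": 0,"rz": 0.08,"fingers": 1},
    {"dx": -8,"dy": -45,"dz": 0,"rx": 0,"ry": 0,"rz": 0.08,"fingers": 1},
    {"dx": -8,"dy": -40,"dz": 0,"rx": 0,"ry": 0,"rz": 0.08,"fingers": 1},
    {"dx": -5,"dy": -30,"dz": 0,"rx": 0,"ry": 0,"rz": 0,"fingers": 1},
    {"dx": 0,"dy": -10,"dz": 0,"rx": 0,"ry": 0,"rz": 0,"fingers": 1},
    {"dx": 0,"dy": 0,"dz": 0,"rx": 0,"ry": 0,"rz": 0,"fingers": 1},
    {"dx": 0,"dy": 0,"dz": 0,"rx": 0,"ry": 0,"rz": 0,"fingers": 1}
  ],
  "newtons": 50
}}

```text
clock: 6.55
tcp_pos: [0.4137, 0.0173, 0.2368]
orientation: [-0.0, 0.793, -0.609, -0.0]
wrist_force: [-0.3, 0.4, -1.1]
finger_gap: 0.0105
```

```bash
python3 - <<'E'
from h import *
T=tool(); c=read_camera("wrist"); save(c,"w2.png"); np.savez("w2.npz",T=T,img=c["img"])
print(env.get_state()["finger_gap"],T.round(4).tolist())
for t in ["bar","carrier","carrier_mark","carrier_handle","fork_inner","fork_outer","lens1","station"]:
    for q in cut_out(t,"wrist")[:3]: print(t,round(q["confidence"],2),np.round(q["extent"]),cen(q["region"]).round(1))
E
```

```text
0.010867878796937354 [[0.2582, -0.9661, -0.0003, 0.4137], [-0.9661, -0.2582, 0.0006, 0.0173], [-0.0006, 0.0001, -1.0, 0.2368], [0.0, 0.0, 0.0, 1.0]]
bar 0.9 [258.  79. 294. 355.] [274.9 204.9]
bar 0.69 [241.  16. 310. 351.] [276.4 123.9]
carrier 0.88 [242.  18. 313. 355.] [276.5 123.3]
carrier_mark 0.85 [240.  17. 312. 351.] [276.4 122.9]
carrier_mark 0.67 [251. 118. 302. 146.] [287.9 129.4]
carrier_handle 0.77 [245.  22. 309. 348.] [276.5 120.2]
carrier_handle 0.16 [184.   0. 410.  36.] [329.4  10.2]
fork_inner 0.8 [241.  16. 311. 353.] [276.1 123.4]
fork_outer 0.61 [251. 113. 303. 144.] [283.3 128.9]
fork_outer 0.57 [239.  16. 311. 351.] [276.5 123.8]
lens1 0.74 [253.  48. 304.  90.] [275.3  65.8]
lens1 0.58 [242.  14. 314. 353.] [276.2 122.8]
lens1 0.51 [252. 119. 303. 144.] [280.4 129.7]
station 0.62 [182.   1. 407. 304.] [285.3 127.3]
```

View pics/w2.png

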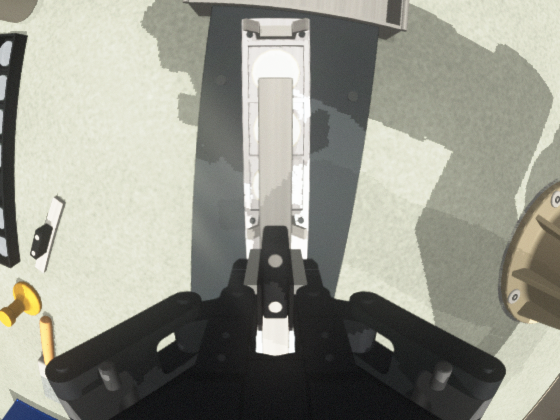

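The bar is held straight, its end at (275,79). The carrier lies below it from (242,18) to (313,260), with the outer fork near (276,27) and the inner fork near (275,220). Now I'll fit the plate edges.

```bash
cat > fit.py <<'E'
from h import *
import sys
def line(P):
    m=P.mean(0); w,V=np.linalg.eigh(np.cov(P.T)); return m,V[:,1],np.sqrt(w[0])
def carrier(c,T,reg,r0,r1,z=.066):
    L,Rr=[],[]
    for r in range(r0,r1):
        u=np.nonzero(reg[r])[0]
        if len(u)>20: L.append(atz(c,(u.min(),r),z,T)[:2]); Rr.append(atz(c,(u.max()+1,r),z,T)[:2])
    o=[]
    for P in (L,Rr):
        m,a,s=line(np.array(P)); a=a*np.sign(a@np.array([.2588,-.966])); o.append((m,a)); print("edge ang",np.degrees(np.arctan2(a[1],a[0])).round(2),"rms",s.round(4))
    a=o[0][1]+o[1][1]; a/=np.linalg.norm(a); n=np.array([-a[1],a[0]]); print("width",((o[0][0]-o[1][0])@n).round(4))
    return (o[0][0]@n+o[1][0]@n)/2*n,a,n
E
python3 - <<'E'
from fit import *
T=tool(); c=read_camera("wrist"); q=cut_out("carrier","wrist")[0]; reg=q["region"]
p0,a,n=carrier(c,T,reg,50,190)
print("ang",np.degrees(np.arctan2(a[1],a[0])).round(2))
u=(atz(c,(276,np.nonzero(reg[:,270:282].any(1))[0].min()),.066,T)[:2])@a
print("front end s",u.round(4),"top row",np.nonzero(reg[:,270:282].any(1))[0].min())
home=p0+a*(u-.195+.111); print("home est",home.round(4))
# bar in hand
q=[d for d in cut_out("bar","wrist") if d["extent"][1]>60][0]; v,uu=np.nonzero(q["region"]); k=(v<210)
L,Rr=[],[]
for r in range(90,200):
    x=np.nonzero(q["region"][r])[0]
    if len(x): L.append(x.min());Rr.append(x.max()+1)
zb=T[2,3]-.080 
P=np.array([atz(c,((l+w)/2,r),zb,T)[:2] for l,w,r in zip(L,Rr,range(90,200))]); m,b,s=line(P); b*=np.sign(b@a)
print("bar ang",np.degrees(np.arctan2(b[1],b[0])).round(2),"lateral of bar vs tcp",((m-T[:2,3])@np.array([-b[1],b[0]])).round(4),"tcp vs carrier line",((T[:2,3]-p0)@n).round(4),"bar front from tcp",((atz(c,(276,v.min()),zb,T)[:2]-T[:2,3])@a).round(4))
print("move tcp",(home-T[:2,3]).round(4))
for n_ in("scene","side"):
    c2=read_camera(n_)
    i=c2["img"].copy()
    for x in (-125,0,40,182,195):
      for y in(-25,25):
        P=np.append(home+a*(x-111)/1000+n*y/1000,.066); p=proj(c2,P); cv2.circle(i,tuple(int(round(t)) for t in p),0,(255,0,0),-1)
    s=(130,230,200,380) if n_=="scene" else (180,280,170,350)
    cv2.imwrite(f"pics/ov_{n_}.png",cv2.resize(i[s[0]:s[1],s[2]:s[3],::-1],None,fx=3,fy=3,interpolation=0))
a1,a2=cv2.imread("pics/ov_scene.png"),cv2.imread("pics/ov_side.png"); cv2.imwrite("pics/ov.png",np.vstack([a1,a2]))
cv2.imwrite("pics/w3crop.png",cv2.resize(c["img"][0:290,190:370,::-1],None,fx=2,fy=2))
E
```

```text
edge ang -74.53 rms 0.0005
edge ang -74.68 rms 0.0003
width 0.0504
ang -74.6
front end s 0.2396 top row 17
home est [ 0.4271 -0.0437]
bar ang -75.15 lateral of bar vs tcp -0.0019 tcp vs carrier line 0.0031 bar front from tcp 0.0902
move tcp [ 0.0135 -0.061 ]
```

View pics/ov.png

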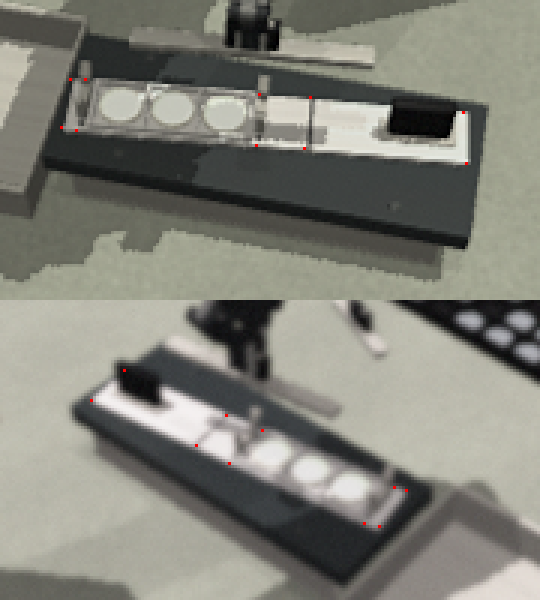

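The overlay's projected corners match the plate, line and forks in both fixed views. Moving over the forks.

Request:
{"api": "servo_tool", "payload": {
  "deltas": [
    {"dx": 3.6,"dy": -15,"dz": 0,"rx": 0,"ry": 0,"rz": 0.005,"fingers": 1},
    {"dx": 4,"dy": -18,"dz": 0,"rx": 0,"ry": 0,"rz": 0.005,"fingers": 1},
    {"dx": 4,"dy": -18,"dz": -5,"rx": 0,"ry": 0,"rz": 0,"fingers": 1},
    {"dx": 3,"dy": -9.7,"dz": -15,"rx": 0,"ry": 0,"rz": 0,"fingers": 1},
    {"dx": 0,"dy": 0,"dz": -15,"rx": 0,"ry": 0,"rz": 0,"fingers": 1},
    {"dx": 0,"dy": 0,"dz": -8,"rx": 0,"ry": 0,"rz": 0,"fingers": 1},
    {"dx": 0,"dy": 0,"dz": 0,"rx": 0,"ry": 0,"rz": 0,"fingers": 1},
    {"dx": 0,"dy": 0,"dz": 0,"rx": 0,"ry": 0,"rz": 0,"fingers": 1}
  ],
  "newtons": 50
}}

```text
clock: 8.05
tcp_pos: [0.4282, -0.0437, 0.1942]
orientation: [0.0, 0.796, -0.605, -0.0]
wrist_force: [0.3, -0.3, -1.4]
finger_gap: 0.0105
```

```bash
python3 - <<'E'
from h import *
T=tool(); c=read_camera("wrist"); print(T[:3,3].round(4), np.degrees(np.arctan2(T[1,0],T[0,0])).round(2))
a=c["img"][60:360,180:380,::-1]; a=cv2.resize(a,(400,600),interpolation=2)
b=read_camera("side")["img"][190:290,220:330,::-1]; d=read_camera("scene")["img"][130:200,205:315,::-1]
r=np.vstack([cv2.resize(b,(396,340),interpolation=2),cv2.resize(d,(396,260),interpolation=2)])
cv2.imwrite("pics/c4.png",np.hstack([a,r]))
E
```

```text
[ 0.4282 -0.0437  0.1942] -74.43
```

View pics/c4.png

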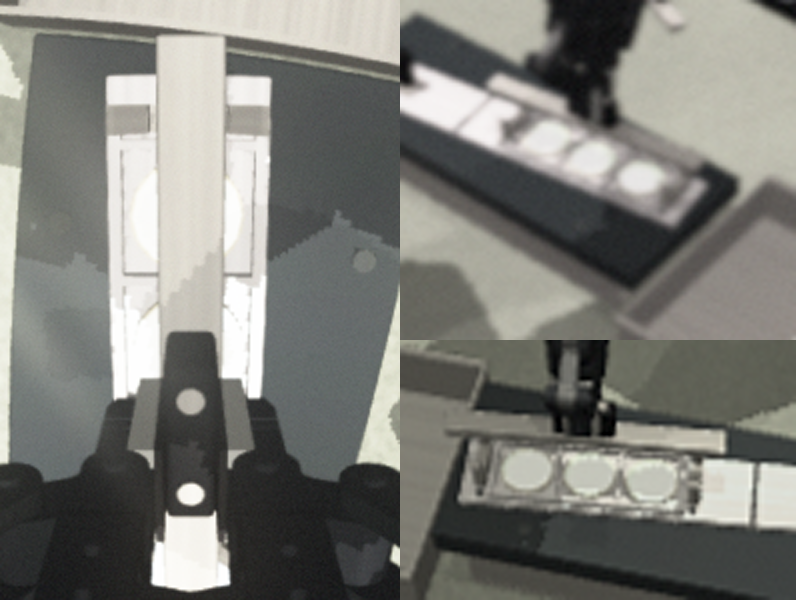

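Bar sits centred over the forks (bar centre column 191, fork centre 188 in the crop, under 1 mm). Lowering.

Request:
{"api": "servo_tool", "payload": {
  "deltas": [
    {"dx": 0,"dy": 0,"dz": -5,"rx": 0,"ry": 0,"rz": -0.003,"fingers": 1},
    {"dx": 0,"dy": 0,"dz": -5,"rx": 0,"ry": 0,"rz": 0,"fingers": 1},
    {"dx": 0,"dy": 0,"dz": -5,"rx": 0,"ry": 0,"rz": 0,"fingers": 1},
    {"dx": 0,"dy": 0,"dz": -4,"rx": 0,"ry": 0,"rz": 0,"fingers": 1},
    {"dx": 0,"dy": 0,"dz": 0,"rx": 0,"ry": 0,"rz": 0,"fingers": 1}
  ],
  "newtons": 50
}}

```text
clock: 8.7
tcp_pos: [0.4276, -0.0437, 0.1741]
orientation: [0.0, 0.795, -0.606, -0.001]
wrist_force: [-0.3, 0.0, -1.0]
finger_gap: 0.0108
```

Request:
{"api": "servo_tool", "payload": {
  "deltas": [
    {"dx": 0,"dy": 0,"dz": -3,"rx": 0,"ry": 0,"rz": 0,"fingers": 1},
    {"dx": 0,"dy": 0,"dz": -3,"rx": 0,"ry": 0,"rz": 0,"fingers": 1},
    {"dx": 0,"dy": 0,"dz": -2,"rx": 0,"ry": 0,"rz": 0,"fingers": 1},
    {"dx": 0,"dy": 0,"dz": 0,"rx": 0,"ry": 0,"rz": 0,"fingers": 1}
  ],
  "newtons": 50
}}

```text
clock: 9.1
tcp_pos: [0.428, -0.0438, 0.1666]
orientation: [0.0, 0.795, -0.606, -0.0]
wrist_force: [0.3, 0.1, -0.9]
finger_gap: 0.0105
```

Request:
{"api": "servo_tool", "payload": {
  "deltas": [
    {"dx": 0,"dy": 0,"dz": -1,"rx": 0,"ry": 0,"rz": 0,"fingers": 1},
    {"dx": 0,"dy": 0,"dz": 0,"rx": 0,"ry": 0,"rz": 0,"fingers": 1}
  ],
  "newtons": 50
}}

```text
clock: 9.3
tcp_pos: [0.4282, -0.0438, 0.1659]
orientation: [0.0, 0.795, -0.606, -0.0]
wrist_force: [-0.2, -0.5, -1.8]
finger_gap: 0.0108
```

Request:
{"api": "servo_tool", "payload": {
  "deltas": [
    {"dx": 0,"dy": 0,"dz": -1,"rx": 0,"ry": 0,"rz": 0,"fingers": 1},
    {"dx": 0,"dy": 0,"dz": 0,"rx": 0,"ry": 0,"rz": 0,"fingers": 1}
  ],
  "newtons": 50
}}

```text
clock: 9.5
tcp_pos: [0.4283, -0.0439, 0.165]
orientation: [-0.0, 0.795, -0.606, 0.0]
wrist_force: [0.3, -0.4, -1.1]
finger_gap: 0.011
```

Request:
{"api": "servo_tool", "payload": {
  "deltas": [
    {"dx": 0,"dy": 0,"dz": -1,"rx": 0,"ry": 0,"rz": 0,"fingers": 1},
    {"dx": 0,"dy": 0,"dz": 0,"rx": 0,"ry": 0,"rz": 0,"fingers": 1}
  ],
  "newtons": 50
}}

```text
clock: 9.7
tcp_pos: [0.4283, -0.0438, 0.1649]
orientation: [-0.0, 0.795, -0.606, 0.0]
wrist_force: [-2.8, 0.0, 8.2]
finger_gap: 0.0105
```

Request:
{"api": "servo_tool", "payload": {
  "deltas": [
    {"dx": 0,"dy": 0,"dz": -1,"rx": 0,"ry": 0,"rz": 0,"fingers": 1},
    {"dx": 0,"dy": 0,"dz": 0,"rx": 0,"ry": 0,"rz": 0,"fingers": 1}
  ],
  "newtons": 50
}}

```text
clock: 9.9
tcp_pos: [0.4283, -0.0439, 0.1648]
orientation: [-0.0, 0.795, -0.606, 0.001]
wrist_force: [-5.5, 1.0, 16.8]
finger_gap: 0.0108
```

Contact at exactly the predicted seat height. Relieving the press, releasing and lifting.

Request:
{"api": "servo_tool", "payload": {
  "deltas": [
    {"dx": 0,"dy": 0,"dz": 1.8,"rx": 0,"ry": 0,"rz": 0,"fingers": 1},
    {"dx": 0,"dy": 0,"dz": 0,"rx": 0,"ry": 0,"rz": 0,"fingers": 0.6},
    {"dx": 0,"dy": 0,"dz": 0,"rx": 0,"ry": 0,"rz": 0,"fingers": 0.2},
    {"dx": 0,"dy": 0,"dz": 0,"rx": 0,"ry": 0,"rz": 0,"fingers": -0.2},
    {"dx": 0,"dy": 0,"dz": 5,"rx": 0,"ry": 0,"rz": 0,"fingers": -0.2},
    {"dx": 0,"dy": 0,"dz": 25,"rx": 0,"ry": 0,"rz": 0,"fingers": -0.2},
    {"dx": 0,"dy": 0,"dz": 40,"rx": 0,"ry": 0,"rz": 0,"fingers": -0.2},
    {"dx": -5,"dy": 20,"dz": 20,"rx": 0,"ry": 0,"rz": 0,"fingers": -0.2}
  ]
}}

```text
clock: 10.7
tcp_pos: [0.4248, -0.0251, 0.2577]
orientation: [-0.001, 0.795, -0.607, 0.002]
wrist_force: [1.5, -0.1, -0.0]
finger_gap: 0.0514
```

Request:
{"api": "servo_tool", "payload": {
  "deltas": [
    {"dx": -10,"dy": 36,"dz": 0,"rx": 0,"ry": 0,"rz": 0,"fingers": -0.2},
    {"dx": -10,"dy": 36,"dz": 0,"rx": 0,"ry": 0,"rz": 0,"fingers": -0.2},
    {"dx": -10,"dy": 36,"dz": 0,"rx": 0,"ry": 0,"rz": 0,"fingers": -0.2},
    {"dx": -10,"dy": 36,"dz": 0,"rx": 0,"ry": 0,"rz": 0,"fingers": -0.2},
    {"dx": -7,"dy": 25,"dz": 0,"rx": 0,"ry": 0,"rz": 0,"fingers": -0.2},
    {"dx": 0,"dy": 0,"dz": 0,"rx": 0,"ry": 0,"rz": 0,"fingers": -0.2},
    {"dx": 0,"dy": 0,"dz": 0,"rx": 0,"ry": 0,"rz": 0,"fingers": -0.2}
  ]
}}

```text
clock: 11.4
tcp_pos: [0.3761, 0.1455, 0.2549]
orientation: [0.0, 0.796, -0.605, 0.0]
wrist_force: [-0.3, 0.4, 0.7]
finger_gap: 0.0513
```

```bash
python3 - <<'E'
from fit import *
T=tool(); c=read_camera("wrist"); print(T[:3,3].round(4), np.degrees(np.arctan2(T[1,0],T[0,0])).round(2),env.get_state()["finger_gap"])
for t in ["bar","carrier","carrier_mark","carrier_handle"]:
    for q in cut_out(t,"wrist")[:3]: print(t,round(q["confidence"],2),np.round(q["extent"]),cen(q["region"]).round(1))
b=read_camera("side")["img"][190:290,200:330,::-1]; d=read_camera("scene")["img"][130:210,205:365,::-1]
r=np.vstack([cv2.resize(b,(400,308),interpolation=2),cv2.resize(d,(400,200),interpolation=2)])
w=cv2.resize(c["img"][:,140:420,::-1],(339,508)); cv2.imwrite("pics/c5.png",np.hstack([w,r]))
E
```

```text
[0.3761 0.1455 0.2549] -74.51 0.05141042600411511
bar 0.94 [263.   2. 288.  71.] [275.1  34.6]
bar 0.76 [280. 317. 330. 355.] [307.1 333.6]
carrier 0.89 [244.   0. 308. 249.] [273.4 136.5]
carrier_mark 0.82 [241.   0. 306. 246.] [273.4 135.8]
carrier_handle 0.86 [243.   2. 307. 248.] [273.3 135.9]
```

View pics/c5.png

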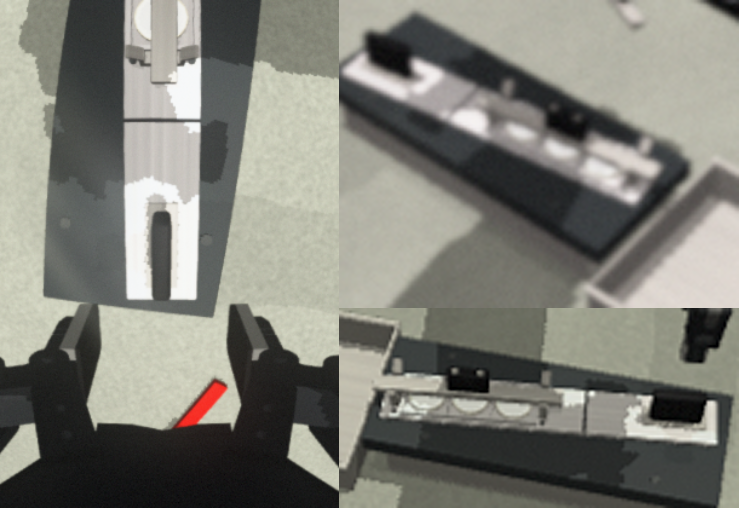

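The bar sits in both forks, lug up, lenses in their cells. The carrier is skewed to the deck by several degrees, so it also has to be turned. Next I'll measure the handle and deck directions.

```bash
cat > deck.py <<'E'
from fit import *
T=tool(); c=read_camera("wrist"); save(c,"wd.png"); img=c["img"]
reg=cut_out("carrier","wrist")[0]["region"]
p0,a,n=carrier(c,T,reg,70,170)
print("carrier ang",np.degrees(np.arctan2(a[1],a[0])).round(2))
g=img.astype(int).sum(2)/3
# mark: darkest rows in plate columns
s=[]
for u in list(range(250,262))+list(range(288,300)):
    col=g[80:130,u]; r=np.arange(80,130); w=np.clip(np.median(col)-30-col,0,None); 
    if w.sum()>0: s.append(atz(c,(u+.5,(r*w).sum()/w.sum()+.5),.066,T)[:2]@a)
sm=np.median(s); print("mark s",sm.round(4),np.std(s).round(4)); mark=p0+a*sm; print("mark",mark.round(4))
print("handle from mark",(mark-.085*a).round(4),"tcp",T[:2,3].round(4))
m=np.zeros_like(g,np.uint8); m[160:255,255:292]=(g[160:255,255:292]<70)
k,_,st,ce=cv2.connectedComponentsWithStats(m); j=1+st[1:,4].argmax(); print("handle blob",st[j],atz(c,ce[j],.104,T)[:2].round(4))
# deck sides
for nm,rng in (("L",range(100,235)),("R",range(20,235))):
    P=[]
    for r in rng:
        row=g[r]; bl=(img[r].astype(int)); dark=row<118
        u0=240 if nm=="L" else 312; st_=-1 if nm=="L" else 1; u=u0
        while 0<u<559 and dark[u]: u+=st_
        P.append((u+(1 if nm=="L" else 0),r))
    Q=np.array([atz(c,p,.06,T)[:2] for p in P])
    for _ in range(4):
        mm,b,sd=line(Q); e=np.abs((Q-mm)@np.array([-b[1],b[0]])); Q=Q[e<max(2*np.median(e),.0005)]
    b*=np.sign(b@a); nn=np.array([-b[1],b[0]]); print(nm,"deck side ang",np.degrees(np.arctan2(b[1],b[0])).round(2),"off",(mm@nn).round(4),"n",len(Q),"rms",sd.round(4))
E
python3 deck.py
```

```text
edge ang -74.51 rms 0.0003
edge ang -74.97 rms 0.0004
width 0.0498
carrier ang -74.74
mark s 0.0425 0.0012
mark [0.3976 0.0644]
handle from mark [0.3752 0.1464] tcp [0.3764 0.1445]
handle blob [268 177  12  12 101] [0.3818 0.1192]
L deck side ang -81.27 off 0.4764 n 122 rms 0.0003
R deck side ang -81.72 off 0.347 n 178 rms 0.0003
```

Request:
{"api": "servo_tool", "payload": {
  "deltas": [
    {"dx": -1,"dy": 1.5,"dz": -30,"rx": 0,"ry": 0,"rz": -0.004,"fingers": -0.2},
    {"dx": 0,"dy": 0,"dz": -35,"rx": 0,"ry": 0,"rz": 0,"fingers": -0.2},
    {"dx": 0,"dy": 0,"dz": -25,"rx": 0,"ry": 0,"rz": 0,"fingers": -0.2},
    {"dx": 0,"dy": 0,"dz": -12,"rx": 0,"ry": 0,"rz": 0,"fingers": -0.2},
    {"dx": 0,"dy": 0,"dz": 0,"rx": 0,"ry": 0,"rz": 0,"fingers": 0.2},
    {"dx": 0,"dy": 0,"dz": 0,"rx": 0,"ry": 0,"rz": 0,"fingers": 0.5},
    {"dx": 0,"dy": 0,"dz": 0,"rx": 0,"ry": 0,"rz": 0,"fingers": 1},
    {"dx": 0,"dy": 0,"dz": 0,"rx": 0,"ry": 0,"rz": 0,"fingers": 1}
  ],
  "newtons": 80
}}

```text
clock: 12.65
tcp_pos: [0.3761, 0.1468, 0.1539]
orientation: [-0.001, 0.794, -0.608, 0.001]
wrist_force: [0.9, -0.0, 2.4]
finger_gap: 0.0105
```

Request:
{"api": "servo_tool", "payload": {
  "deltas": [
    {"dx": 0,"dy": 0,"dz": 0,"rx": 0,"ry": 0,"rz": 0,"fingers": 1},
    {"dx": 0,"dy": 0,"dz": 0,"rx": 0,"ry": 0,"rz": 0,"fingers": 1},
    {"dx": 0,"dy": 0,"dz": 0,"rx": 0,"ry": 0,"rz": 0,"fingers": 1}
  ],
  "newtons": 80
}}

```text
clock: 12.95
tcp_pos: [0.3761, 0.1468, 0.1538]
orientation: [-0.001, 0.794, -0.608, 0.001]
wrist_force: [0.1, -0.9, 6.3]
finger_gap: 0.0104
```

Request:
{"api": "servo_tool", "payload": {
  "deltas": [
    {"dx": 1,"dy": -3,"dz": 0,"rx": 0,"ry": 0,"rz": -0.005,"fingers": 1},
    {"dx": 2,"dy": -8,"dz": 0,"rx": 0,"ry": 0,"rz": -0.01,"fingers": 1},
    {"dx": 3,"dy": -12,"dz": 0,"rx": 0,"ry": 0,"rz": -0.01,"fingers": 1},
    {"dx": 3,"dy": -12,"dz": 0,"rx": 0,"ry": 0,"rz": -0.01,"fingers": 1},
    {"dx": 3,"dy": -12,"dz": 0,"rx": 0,"ry": 0,"rz": -0.01,"fingers": 1},
    {"dx": 3,"dy": -12,"dz": 0,"rx": 0,"ry": 0,"rz": -0.01,"fingers": 1},
    {"dx": 2,"dy": -8,"dz": 0,"rx": 0,"ry": 0,"rz": -0.005,"fingers": 1},
    {"dx": 1,"dy": -3,"dz": 0,"rx": 0,"ry": 0,"rz": 0,"fingers": 1}
  ],
  "newtons": 80
}}

```text
clock: 13.75
tcp_pos: [0.3937, 0.0779, 0.1538]
orientation: [-0.003, 0.776, -0.631, -0.001]
wrist_force: [-2.4, 10.8, 9.5]
finger_gap: 0.0105
```

Request:
{"api": "servo_tool", "payload": {
  "deltas": [
    {"dx": 2,"dy": -6,"dz": 0,"rx": 0,"ry": 0,"rz": -0.008,"fingers": 1},
    {"dx": 3,"dy": -14,"dz": 0,"rx": 0,"ry": 0,"rz": -0.01,"fingers": 1},
    {"dx": 4,"dy": -16,"dz": 0,"rx": 0,"ry": 0,"rz": -0.01,"fingers": 1},
    {"dx": 4,"dy": -16,"dz": 0,"rx": 0,"ry": 0,"rz": -0.01,"fingers": 1},
    {"dx": 4,"dy": -16,"dz": 0,"rx": 0,"ry": 0,"rz": -0.01,"fingers": 1},
    {"dx": 3,"dy": -15,"dz": 0,"rx": 0,"ry": 0,"rz": -0.01,"fingers": 1},
    {"dx": 2,"dy": -9,"dz": 0,"rx": 0,"ry": 0,"rz": 0,"fingers": 1},
    {"dx": 1,"dy": -4,"dz": 0,"rx": 0,"ry": 0,"rz": 0,"fingers": 1}
  ],
  "newtons": 80
}}

```text
clock: 14.55
tcp_pos: [0.4163, -0.0179, 0.1538]
orientation: [-0.003, 0.757, -0.653, -0.001]
wrist_force: [-2.3, 14.0, 13.7]
finger_gap: 0.0101
```

```bash
python3 - <<'E'
from fit import *
T=tool(); s=env.get_state(); c=read_camera("wrist"); print(T[:3,3].round(4), np.degrees(np.arctan2(T[1,0],T[0,0])).round(2),s["finger_gap"],s["wrist_force"],T[2].round(4))
np.savez("w6.npz",T=T); save(c,"w6.png")
w=cv2.resize(c["img"][:,130:420,::-1],(414,600))
b=read_camera("side")["img"][190:300,220:400,::-1]; d=read_camera("scene")["img"][100:210,125:345,::-1]
r=np.vstack([cv2.resize(b,(384,300),interpolation=2),cv2.resize(d,(384,300),interpolation=2)]); cv2.imwrite("pics/c6.png",np.hstack([w,r]))
E
```

```text
[ 0.4163 -0.0179  0.1538] -81.6 0.010129070641702176 [-2.25409192 13.96126536 13.66944924] [-0.0057 -0.0021 -1.      0.1538]
```

View pics/c6.png

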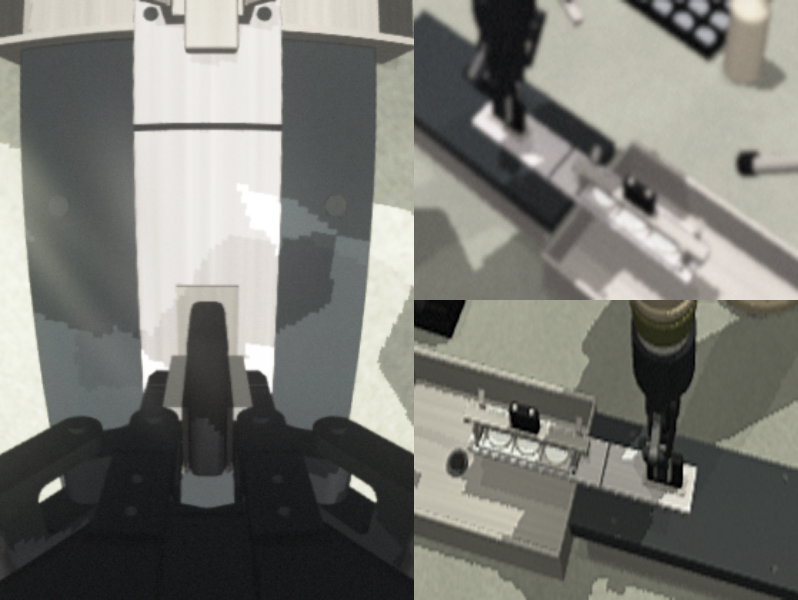

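The carrier is now square with the deck by eye. The mark is at crop row 128 and the deck edge near rows 38–55. Now to measure the mark-to-edge gap.

```bash
cat > edge.py <<'E'
from fit import *
def run():
    T=tool(); c=read_camera("wrist"); img=c["img"]; g=cv2.GaussianBlur(img,(1,3),0).astype(float).mean(2); global G; G=(c,T,g)
    t=T[:2,0]/np.linalg.norm(T[:2,0])
    mk=[];
    K=c["intrinsics"]
    # mark: darkest row in plate columns
    base=int(proj(c,np.append(T[:2,3]+t*.085,.066),T)[1]); 
    for u in range(232,322,3):
        r0=max(base-28,2); col=g[r0:base+28,u]; r=np.arange(r0,base+28); j=col.argmin(); w=np.clip(col[max(j-4,0):j+5].max()*.75-col[max(j-4,0):j+5],0,None); rr=r[max(j-4,0):j+5]
        if col[j]<np.median(col)-50: mk.append(atz(c,(u+.0,(rr*w).sum()/w.sum()),.066,T)[:2])
    ed=[]
    for u in list(range(160,218,3))+list(range(334,385,3)):
        col=g[:200,u]; d=-np.diff(col); d=d[:140]; 
        js=[j for j in range(1,139) if d[j]>25 and d[j]>=d[j-1] and d[j]>=d[j+1]]
        if js:  # nearest light->dark step to mark
            j=js[-1]; w=d[j-1:j+2].clip(0); ed.append(np.append(atz(c,(u,(np.arange(j-1,j+2)*w).sum()/w.sum()+.5),.06,T)[:2],j))
    mk,ed=np.array(mk),np.array(ed)
    def rob(P):
        P=P.copy()
        for _ in range(5):
            m,b,s=line(P[:,:2]); e=np.abs((P[:,:2]-m)@np.array([-b[1],b[0]])); P=P[e<max(2.5*np.median(e),.0004)]
        b*=np.sign(b[0]); return m,b,s,len(P)
    M,E=rob(mk),rob(ed)
    for nm,L in (("mark",M),("edge",E)): print(nm,"mid",L[0].round(4),"normal ang",(np.degrees(np.arctan2(L[1][1],L[1][0]))-90).round(2),"rms",L[2].round(5),"n",L[3])
    ne=np.array([E[1][1],-E[1][0]]); print("gap along edge normal (mm) at mark mid",(((E[0]-M[0])@ne)*1e3).round(2),"normal",ne.round(4),"tool yaw",np.degrees(np.arctan2(T[1,0],T[0,0])).round(2))
    return c,T,g
if __name__=="__main__":
    c,T,g=run(); print(env.get_state()["wrist_force"].round(1),T[:3,3].round(4),T[2].round(4))
    for u in (170,200,350,375): print(u,g[10:60,u].astype(int).tolist())
E
python3 edge.py
```

```text
mark mid [ 0.4272 -0.103 ] normal ang -81.58 rms 4e-05 n 30
edge mid [ 0.4371 -0.1377] normal ang -81.69 rms 0.0001 n 37
gap along edge normal (mm) at mark mid 35.8 normal [ 0.1446 -0.9895] tool yaw -81.6
[-1.5  7.9 10. ] [ 0.4164 -0.0182  0.1538] [-0.0036 -0.0021 -1.      0.1538]
170 [205, 205, 206, 206, 207, 207, 205, 205, 206, 206, 207, 209, 210, 210, 209, 194, 152, 106, 85, 82, 81, 78, 75, 77, 79, 78, 78, 78, 78, 78, 78, 80, 81, 80, 79, 79, 79, 80, 80, 80, 79, 79, 77, 77, 77, 78, 79, 78, 76, 77]
200 [211, 212, 213, 212, 212, 213, 212, 213, 216, 217, 216, 216, 207, 169, 116, 88, 84, 83, 80, 75, 74, 76, 78, 79, 79, 80, 81, 82, 81, 80, 80, 80, 81, 82, 82, 81, 81, 81, 81, 80, 80, 82, 83, 82, 81, 81, 81, 82, 82, 83]
350 [218, 219, 220, 220, 220, 219, 220, 221, 220, 220, 218, 217, 209, 176, 124, 91, 85, 85, 82, 76, 76, 80, 83, 84, 84, 82, 83, 84, 86, 86, 85, 84, 83, 82, 83, 83, 83, 82, 82, 83, 83, 82, 83, 83, 84, 83, 83, 82, 82, 81]
375 [207, 208, 208, 208, 208, 209, 208, 208, 208, 208, 208, 210, 212, 213, 212, 189, 137, 97, 84, 84, 84, 80, 76, 77, 80, 81, 82, 82, 82, 81, 81, 82, 83, 82, 81, 81, 81, 83, 83, 82, 81, 81, 82, 83, 83, 81, 79, 79, 81, 81]
```

The light→dark step is the basin rim, and the deck's own edge is the faint dip about 6 rows nearer. I'll move most of the way and re-measure from above it.

Request:
{"api": "servo_tool", "payload": {
  "deltas": [
    {"dx": 0.5,"dy": -3.7,"dz": 0,"rx": 0,"ry": 0,"rz": -0.001,"fingers": 1},
    {"dx": 1,"dy": -6,"dz": -0.3,"rx": 0,"ry": 0,"rz": 0,"fingers": 1},
    {"dx": 1,"dy": -7,"dz": 0,"rx": 0,"ry": 0,"rz": 0,"fingers": 1},
    {"dx": 1,"dy": -6,"dz": 0,"rx": 0,"ry": 0,"rz": 0,"fingers": 1},
    {"dx": 0.5,"dy": -4,"dz": 0,"rx": 0,"ry": 0,"rz": 0,"fingers": 1},
    {"dx": 0,"dy": -1,"dz": 0,"rx": 0,"ry": 0,"rz": 0,"fingers": 1},
    {"dx": 0,"dy": 0,"dz": 0,"rx": 0,"ry": 0,"rz": 0,"fingers": 1}
  ],
  "newtons": 80
}}

```text
clock: 15.45
tcp_pos: [0.4205, -0.0449, 0.1539]
orientation: [-0.003, 0.757, -0.653, -0.001]
wrist_force: [-0.9, 12.6, 13.7]
finger_gap: 0.0104
```

```bash
cat >> edge.py <<'E'
    p=proj(c,np.append(T[:2,3]+T[:2,0]*.085,.066),T).astype(int); print(p)
    a=c["img"][max(p[1]-60,0):p[1]+25,130:420,::-1]; cv2.imwrite("pics/e.png",cv2.resize(a,(798,int(a.shape[0]*2.75)),interpolation=2)); print("crop row0",max(p[1]-60,0))
E
sed -i 's/g\[10:60,u\]/g[30:100,u]/' edge.py; python3 edge.py
```

```text
mark mid [ 0.4314 -0.1295] normal ang -81.52 rms 3e-05 n 30
edge mid [ 0.437 -0.14 ] normal ang -81.7 rms 8e-05 n 36
gap along edge normal (mm) at mark mid 11.16 normal [ 0.1444 -0.9895] tool yaw -81.58
[-1.6 11.5 14.5] [ 0.4205 -0.0449  0.1539] [-0.0055 -0.0032 -1.      0.1539]
170 [208, 209, 210, 209, 208, 207, 208, 209, 208, 208, 208, 209, 210, 211, 211, 209, 208, 208, 208, 208, 208, 208, 208, 208, 209, 208, 208, 207, 207, 209, 210, 209, 207, 208, 210, 211, 211, 211, 212, 211, 204, 171, 123, 97, 95, 94, 94, 93, 98, 114, 127, 113, 92, 87, 87, 87, 86, 86, 87, 87, 87, 86, 86, 86, 88, 89, 88, 87, 86, 84]
200 [214, 214, 216, 216, 216, 215, 215, 215, 214, 215, 216, 216, 215, 216, 215, 215, 215, 216, 217, 216, 215, 215, 215, 214, 215, 215, 215, 215, 216, 216, 216, 215, 216, 217, 218, 218, 217, 215, 200, 163, 120, 101, 100, 100, 100, 102, 105, 118, 129, 116, 98, 94, 97, 99, 100, 100, 100, 100, 100, 101, 101, 101, 100, 99, 99, 100, 100, 99, 98, 100]
350 [223, 222, 222, 223, 223, 223, 223, 223, 224, 224, 223, 222, 222, 222, 223, 223, 223, 223, 223, 223, 223, 223, 223, 223, 223, 224, 224, 224, 224, 223, 223, 223, 223, 223, 222, 222, 222, 222, 215, 183, 132, 99, 92, 91, 92, 92, 94, 107, 124, 116, 92, 83, 86, 87, 87, 88, 88, 89, 88, 88, 87, 86, 87, 88, 88, 86, 85, 86, 87, 86]
375 [212, 212, 212, 212, 211, 210, 211, 212, 213, 213, 211, 212, 212, 212, 213, 213, 212, 211, 211, 212, 213, 213, 213, 213, 214, 212, 213, 213, 212, 212, 212, 212, 212, 213, 213, 213, 214, 216, 217, 217, 207, 171, 122, 94, 88, 89, 89, 88, 91, 105, 114, 101, 82, 78, 82, 84, 84, 85, 83, 83, 82, 83, 85, 84, 82, 83, 83, 83, 84, 84]
[272  88]
crop row0 28
```

View pics/e.png

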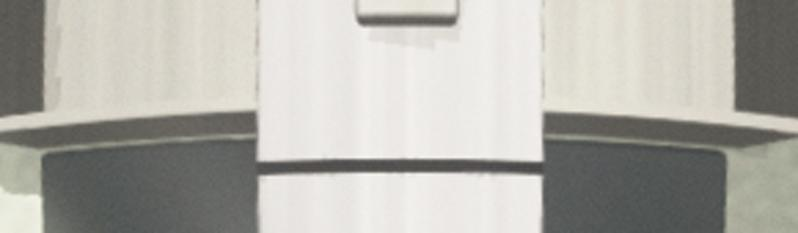

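The last bright sliver (crop y≈140) is the gap between basin and deck, and the deck edge is just below it, with the mark at crop y≈167. I'll measure that edge instead.

```bash
sed -i 's/d\[j\]>25 and/d[j]>10 and/' edge.py; sed -i '/print(u,g\[/d' edge.py; python3 edge.py; cat > chk.py <<'E'
from h import *
for n in("scene","side"):
    c=read_camera(n); cv2.imwrite(f"pics/f_{n}.png",c["img"][:,:,::-1])
E
```

```text
mark mid [ 0.4314 -0.1295] normal ang -81.55 rms 3e-05 n 30
edge mid [ 0.4369 -0.1347] normal ang -81.67 rms 5e-05 n 37
gap along edge normal (mm) at mark mid 5.89 normal [ 0.1449 -0.9895] tool yaw -81.58
[-0.7 11.1 12. ] [ 0.4205 -0.0448  0.1539] [-0.0054 -0.0031 -1.      0.1539]
[272  88]
crop row0 28
```

Request:
{"api": "servo_tool", "payload": {
  "deltas": [
    {"dx": 0.3,"dy": -2,"dz": -0.1,"rx": -0.002,"ry": 0,"rz": -0.001,"fingers": 1},
    {"dx": 0.4,"dy": -2.4,"dz": 0,"rx": -0.002,"ry": 0,"rz": -0.001,"fingers": 1},
    {"dx": 0.2,"dy": -1.4,"dz": 0,"rx": 0,"ry": 0,"rz": 0,"fingers": 1},
    {"dx": 0,"dy": 0,"dz": 0,"rx": 0,"ry": 0,"rz": 0,"fingers": 1},
    {"dx": 0,"dy": 0,"dz": 0,"rx": 0,"ry": 0,"rz": 0,"fingers": 1}
  ],
  "newtons": 80
}}

```text
clock: 16.05
tcp_pos: [0.4213, -0.0501, 0.1538]
orientation: [-0.002, 0.757, -0.654, -0.0]
wrist_force: [-2.0, 14.1, 15.5]
finger_gap: 0.0104
```

```bash
python3 edge.py; python3 -c "
from h import *
print(env.get_state()['ft_torque'].round(2))"
```

```text
mark mid [ 0.432 -0.135] normal ang -81.54 rms 3e-05 n 30
edge mid [ 0.4367 -0.1349] normal ang -81.7 rms 8e-05 n 37
gap along edge normal (mm) at mark mid 0.61 normal [ 0.1443 -0.9895] tool yaw -81.67
[-1.5 13.6 16.2] [ 0.4213 -0.0501  0.1538] [-0.0027 -0.0027 -1.      0.1538]
[271  89]
crop row0 29
[2.65 0.49 0.02]
```

Request:
{"api": "servo_tool", "payload": {
  "deltas": [
    {"dx": 0.1,"dy": -0.6,"dz": 0,"rx": -0.001,"ry": 0,"rz": -0.002,"fingers": 1},
    {"dx": 0,"dy": 0,"dz": 0,"rx": 0,"ry": 0,"rz": 0,"fingers": 1},
    {"dx": 0,"dy": 0,"dz": 0,"rx": 0,"ry": 0,"rz": 0,"fingers": 1},
    {"dx": 0,"dy": 0,"dz": 0,"rx": 0,"ry": 0,"rz": 0,"fingers": 1}
  ],
  "newtons": 80
}}

```text
clock: 16.5
tcp_pos: [0.4214, -0.0507, 0.1538]
orientation: [-0.002, 0.756, -0.655, 0.0]
wrist_force: [-1.4, 14.4, 15.7]
finger_gap: 0.0103
```

```bash
python3 edge.py; python3 - <<'E'
from h import *
e=cv2.imread("pics/e.png")
b=read_camera("side")["img"][185:305,215:395,::-1]; d=read_camera("scene")["img"][110:200,165:345,::-1]
r=np.hstack([cv2.resize(b,(399,300),interpolation=2),cv2.resize(d,(399,300),interpolation=2)]); cv2.imwrite("pics/c8.png",np.vstack([e,r]))
E
```

```text
mark mid [ 0.432  -0.1357] normal ang -81.79 rms 3e-05 n 30
edge mid [ 0.4366 -0.1349] normal ang -81.73 rms 7e-05 n 37
gap along edge normal (mm) at mark mid -0.04 normal [ 0.1439 -0.9896] tool yaw -81.78
[-1.5 13.2 15.8] [ 0.4214 -0.0507  0.1538] [-0.0017 -0.0026 -1.      0.1538]
[271  89]
crop row0 29
```

View pics/c8.png

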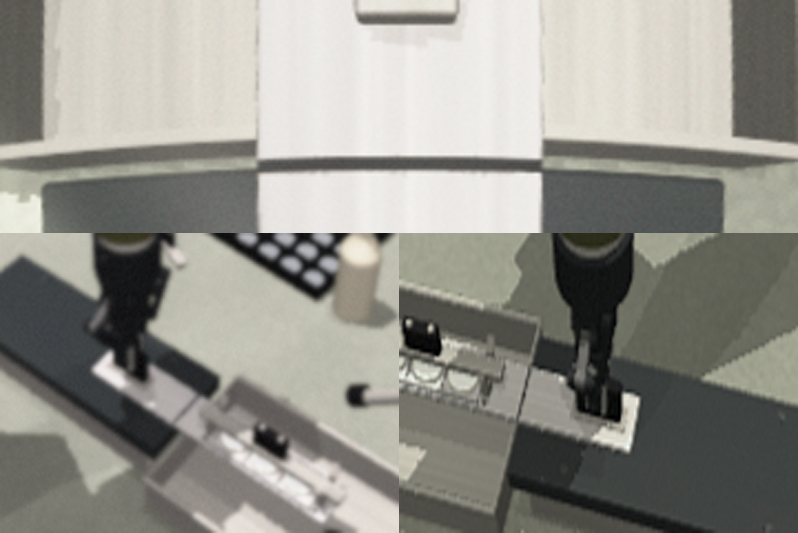

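```bash
python3 - <<'E'
from h import *
T=tool(); c=read_camera("wrist"); g=c["img"].astype(float).mean(2)
for u in (200,212,218,222,230,240,306,316,326,332,338,350): print(u,g[78:102,u].astype(int).tolist())
for off in (-.05,-.03,-.02,0,.02,.03,.05):
    e=np.array([.4366,-.1349]); t=np.array([.9896,.1439]); n=np.array([.1439,-.9896]); m=np.array([.432,-.1357]); e0=m+n*((e-m)@n)
    print(off,proj(c,np.append(e0+t*off,.06),T).round(1),proj(c,np.append(e0+t*off,.066),T).round(1))
print((T@c["hand_eye"])[:3,3],)
E
```

```text
200 [217, 211, 194, 129, 109, 105, 108, 107, 111, 145, 165, 175, 170, 145, 108, 100, 104, 105, 104, 107, 103, 106, 109, 102]
212 [218, 211, 162, 112, 101, 103, 104, 108, 127, 150, 159, 160, 159, 111, 100, 104, 105, 107, 105, 108, 106, 108, 108, 108]
218 [221, 201, 137, 105, 102, 102, 103, 108, 135, 155, 169, 166, 140, 101, 95, 101, 107, 107, 105, 105, 105, 103, 103, 107]
222 [213, 190, 120, 103, 104, 110, 111, 115, 145, 163, 173, 171, 132, 100, 99, 104, 105, 101, 103, 103, 106, 108, 110, 107]
230 [231, 231, 230, 231, 232, 230, 232, 228, 201, 113, 84, 84, 84, 123, 206, 228, 230, 230, 230, 229, 230, 231, 230, 229]
240 [230, 231, 231, 231, 230, 231, 231, 225, 168, 97, 84, 83, 86, 145, 209, 228, 228, 228, 229, 230, 230, 230, 230, 228]
306 [237, 236, 237, 236, 238, 236, 237, 231, 164, 93, 79, 79, 88, 150, 209, 226, 236, 236, 236, 236, 236, 237, 236, 236]
316 [235, 236, 235, 236, 235, 235, 236, 233, 195, 108, 78, 79, 87, 132, 211, 233, 235, 234, 234, 235, 235, 234, 235, 234]
326 [224, 221, 219, 216, 207, 200, 199, 196, 193, 118, 98, 100, 89, 96, 177, 197, 205, 212, 214, 208, 205, 204, 206, 204]
332 [223, 189, 125, 95, 95, 97, 94, 102, 144, 156, 155, 154, 131, 90, 84, 89, 90, 89, 91, 90, 90, 94, 89, 92]
338 [222, 208, 144, 101, 93, 95, 95, 96, 125, 158, 169, 177, 161, 96, 80, 89, 90, 90, 92, 89, 91, 92, 93, 86]
350 [222, 221, 186, 118, 95, 93, 92, 93, 100, 146, 156, 156, 157, 122, 81, 83, 88, 86, 89, 90, 89, 88, 89, 86]
-0.05 [373.6  92.6] [377.1  92.1]
-0.03 [335.5  90.5] [337.7  89.7]
-0.02 [315.8  89.7] [317.3  88.9]
0 [275.5  89.2] [275.5  88.3]
0.02 [235.3  89.8] [233.8  89. ]
0.03 [215.6  90.5] [213.3  89.8]
0.05 [177.5  92.7] [174.   92.1]
[ 0.43021123 -0.12450381  0.22403087]
```

The numbers agree: mark centre at row 89.0 against 89.0 predicted for a line exactly over the edge. Gap is about 0 mm and the squareness error about 0.06°. Handing in.

```bash
python3 -c "
from h import *
s=env.get_state(); print(s['clock'],s['wrist_force'].round(1),s['finger_gap'])
print(job.hand_in())"
```

```text
16.7 [-0.9 14.5 15.6] 0.010387133726968237
the job is handed in; nothing more can be done
None
```

The job is done and handed in at 16.7 s, with no verdict reported. The long bar is in both forks with its lug up and released. The carrier is squared on the deck and out over the basin with its line on the deck edge, and the arm is still holding the handle.

**Last checks:**
- **Line:** its middle is about 0.0 mm from the deck edge, and it is about 0.06° off square.
- **Hold:** the grip is 80 N, with about 16 N pressing down at the handle. The tool was about 0.2° off vertical. I did not measure the carrier's own level; the downward push is what holds it down on the deck.
- **Bar and lenses:** the bar met the slot floors at the expected height. The lenses showed in their cells in the last pictures, and I did not touch the short bar, the red bar or anything else.

**What disagreed:**
- The first edge measurement caught the basin rim instead of the deck edge. I saw this in a close view and corrected it.
- In the last picture the line looked about 1 mm past the edge by eye. Projecting the true heights through the camera calibration showed this was mostly parallax and lens curvature.
- About 14 N of sideways friction load was still on the tool at hand-in. The last readings showed no creep.

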